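Clear the vial off the burr chest and hold its lid open

TASK

Someone left a vial standing on the lid of the burr chest: lift it off, keep it upright, and stand it fully down in an empty hole of the wooden vial rack, leaving the other vials, the jar and the brush where they are. Then raise the sprung lid by its steel pull bar to 60 degrees from closed (give or take 8) so that the carver can reach in, and keep holding it there: finish with the gripper still holding the lid steady at that angle, because it would drop shut if let go.

Things in the scene. Friction and masses are not known exactly. Their poses are not given: they have to be found in the camera images.
- vial: The vial to move: amber glass cylinder with a black cap, 20 mm in diameter over its whole length (cap included), 90 mm tall, 30 to 55 g, standing upright on the closed lid of the chest. Origin: centre of its underside; z up along its axis. The only vial not in the rack.
- rack: Vial rack: fixed light wood block, 60 (x) x 200 (y) x 45 (z) mm, four round blind holes in a row along its y, 48 mm apart, 23 mm in diameter, 30 mm deep (floor 15 mm above the bench). Origin: centre of its underside; z up. From its -y end the holes are 0 to 3; 0 and 2 hold stock vials, 1 and 3 are empty. A seated vial stands 60 mm out.
- rack_hole1 (a point): Centre of the mouth of empty hole 1 (24 mm from the rack's centre towards its -y), level with the rack's top face, 45 mm above the bench.
- rack_hole3 (a point): Centre of the mouth of empty hole 3 (72 mm from the rack's centre towards its +y, the end hole), level with the rack's top face, 45 mm above the bench.
- chest: Burr chest, an open-topped wooden box fixed to the bench, 180 (x) x 240 (y) x 80 (z) mm, under a hinged wooden lid. Origin: centre of its underside; its x axis points from the pull bar to the hinge; z up.
- lid_hinge (a point): A point on the lid's hinge axis, midway along it: at the chest's rear (+x) rim, 90 mm from the chest's centre and 80 mm above the bench. The axis runs along the chest's y.
- lid (a joint): Lid angle in rad: 0 closed, growing as the pull bar goes up and back over the hinge; 60 degrees = 1.047; stop at 1.7. Its weight (0.28 to 0.56 kg) and a spring shut it when let go: about 1.5 to 3 N at the bar to hold it. Wooden panel 10 mm thick, 184 (x) x 244 (y) mm, top 90 mm above the bench when closed.
- lid_bar (a point): Middle of the pull bar: round steel bar 10 mm in diameter, 100 mm long, parallel to the hinge, on two 10 mm arms at its ends, in the lid's plane 55 mm in front of the chest, gap to the lid 48 mm. Its axis is 235 mm in front of the hinge axis and 5 mm above it when closed: 85 mm above the bench closed, about 287 mm at 60 degrees.
- stock_a: Stock vial in hole 0 of the rack, same make and size as the vial to move. Leave in place. Origin: centre of its underside.
- stock_b: Stock vial in hole 2 of the rack, same make and size. Leave in place. Origin: centre of its underside.
- jar: Clear glass jar with a steel cap, 60 mm in diameter, 90 mm tall, standing on the bench beyond the work. Leave alone. Origin: centre of its underside.
- brush: Bench brush, 170 mm long, lying on the bench near the robot, handle along its -x. Leave alone. Origin: centre of its underside.
Not all that is in view belongs to the job. What is shaped like the vial but yellow is not meant. Of the things that look like the rack, take the one that is nearest to the robot's base at the start.

How it is judged:
On the way:
1. the vial stands upright, fully down in an empty hole of the rack, let go, the lid not yet raised ((horizontal distance between vial and rack_hole1 below 0.008 m or horizontal distance between vial and rack_hole3 below 0.008 m) and z of vial in the frame of rack below 0.021 m and angle between vial's own z axis and vertical below 0.2 rad and contact force between vial and the fingers below 0.05 N and value of joint lid below 0.1 rad), for 0.2 s.
At the end, for the whole second after the job is handed in: Vial released in rack hole 1 or 3, upright within 11 deg, within 8 mm of its centre and 6 mm of its floor; lid at 60 +-8 deg, still (under 0.1 rad/s), carried by the fingers (over 0.5 N) through the last second; stock vials, jar and brush within 30 mm of their starts ((horizontal distance between vial and rack_hole1 below 0.008 m or horizontal distance between vial and rack_hole3 below 0.008 m) and z of vial in the frame of rack below 0.021 m and angle between vial's own z axis and vertical below 0.2 rad and contact force between vial and the fingers below 0.05 N and value of joint lid between 0.907 and 1.187 rad and velocity of joint lid between -0.1 and 0.1 rad/s and contact force between lid and the fingers above 0.5 N and distance of each of stock_a, stock_b, jar, brush from where it was at the start of the episode below 0.03 m); the arm keeps its last pose, push and grip.
It fails at once if the vial is tipped by more than 40 degrees (angle between vial's own z axis and vertical above 0.7 rad).
It fails at once if a stock vial, the jar or the brush is moved by more than 30 mm (distance of any of stock_a, stock_b, jar, brush from where it was at the start of the episode above 0.03 m).
It also fails if it takes over 61 s, if anything falls off the work surface, if the arm or the gripper's body presses on something with over 40 N, if the wrist force passes 120 N, or if a joint passes its speed limit or range.

ROBOT

A 7-joint arm with a two-finger parallel gripper is mounted at the origin on the work surface. World frame = base frame: x ahead of the robot, y to its left, z up, the work surface at z = 0. Lengths are in m, angles in rad, forces in N, time in s.
With the tool pointing down it reaches from about 0.4 to 0.85 m from the base axis. Payload 10.4 kg.
Tool frame: the origin (TCP) lies at the very end of the fingers, on their centre line; the grasp point (between the pads) lies 19 mm behind it; z points along the fingers, y is the line along which they close (so a half turn about z gives the same grasp; the last joint's range is limited). The gripper opens to 85 mm and grips with 20 to 120 N. Pads are 22 mm wide; open, the fingers measure 114 mm over their backs; the gripper's body (76 mm by 85 mm) begins 54 mm behind the grasp point. The pads swing forward as they close: fully open they stand 13 mm farther back than shut.
Start: joints at [-1.22, 0.332, -0.065, 1.46, 0.022, 1.35, -0.088], TCP at [0.228, 0.582, 0.21] pointing down, gripper open.
Joint ranges: [-2.6, 2.6], [-0.5, 2.12], [-1.47, 1.34], [0.16, 2.42], [-1.27, 4.41], [0.06, 2.06], [-2.6, 2.6]. Speed limits (rad/s): [2.22, 2.22, 2.79, 2.79, 3.14, 3.14, 3.14].

INTERFACE

Orientations are given as a unit quaternion [x, y, z, w].
In Python, from workcell import manip, vision, order gives the robot as it stands. The module is installed in compiled form; this text tells all that it offers.
- The arm moves only by the tool move_arm, never from a script. Its argument "motion" is a list of rows, each a list of 3 entries, a list of its own where there are three numbers: the shift along the tool's x, y, z scaled (see below), then the turn, a rotation vector about the tool's x, y, z scaled (see below), then the opening, from -1 (shut) to 1 (fully open). In form: [[[dx, dy, dz], [wx, wy, wz], hand], ...]. A call has 1 to 12 rows; each row shifts and turns the commanded pose from where the row before left it, along the tool's axes as they then stand; what a row does not reach is not made up. The controller multiplies each number of a shift by 0.75 m and each number of a turn by pi/4 rad. A row lasts 1/10 s, in which the tool goes at most 50 mm and 8.59 degrees, less where a joint would pass 70% of its speed; a pose out of reach is approached as far as the arm can. A call with a number of a shift or a turn outside -1 to 1 is refused whole. A call with a gripper value outside its range is refused whole. The fingers move at their own pace and stop on an object; "newtons" is the grip in N (left out, the last holds). Time passes only in rows, so rows that do not move let the fingers close. It gives the time, the measured TCP pose, the force, the opening and the grip force at its end, in the units of the state.
- manip.get_obs(): the state, without advancing time (a new reading comes with each control period).
- vision.camera(name): name is "side" or "top"; returns a dict with "pixels" (420x560x3 uint8, red, green, blue), "fx", "fy", "cx", "cy" (pixels), "k1" (the pictures are not rectified: a ray, as slopes to the right and down, at radius r is drawn at 1 + k1 r^2 times it, then the intrinsics apply), "R" (3x3) and "t" (3): a world point X has camera coordinates R X + t. Camera axes: x right, y down, z forward; pixel columns grow to the right and rows downward; lengths in m; the calibration is good to about 2 mm. A picture is of the moment at which its call begins. There is no depth.
- order.hand_in(): hands the job in; it is judged then, once.
The state is a dict: "clock": time; "joint_pos": joint angles; "joint_velocities": joint speeds; "tau": joint torques, N m; "position": TCP position; "ee_rot": TCP orientation; "ft_force": force on the tool from outside, world axes, zero at the start; "torque": the same for the moment, N m; "grip_width": opening from 0.0 (shut) to 1.0 (fully open); "grasp_force": force on a finger pad.
Only numpy, scipy, OpenCV 4.12 (cv2) and the standard library are available. Lean on these libraries where they do the work, as an engineer would, in place of code of your own. Each camera call takes 0.05 s, during which the arm holds its last target. There are 200 camera calls.

## Working session

There is one attempt and no reset: what is moved stays moved. The work goes in short steps, Python scripts to look and compute and a tool call to move; the robot and the scene stay as the last step left them, time stands still between calls to the robot, and variables do not carry over. Pictures are saved under pics/ and viewed, at most 10 in all, crops included, and the job is handed in when it is done.

Besides the shell and the picture viewer there is one more tool, called after ">>>" by a JSON object that holds its "method" and its "body". move_arm: Moves the arm, as the interface text tells. Its arguments: {"type":"object","properties":{"motion":{"type":"array"},"newtons":{"type":"number"}},"required":["motion"]}

```bash
mkdir -p pics
cat > h.py <<'E'
import numpy as np, cv2
from workcell import manip, vision, order
def snap(n,f):
    c=vision.camera(n); cv2.imwrite(f,c["pixels"][:,:,::-1]); np.savez(f[:-4]+'.npz',**c); return c
def ray(c,u,v):
    d=np.array([(u-c["cx"])/c["fx"],(v-c["cy"])/c["fy"]]); s=d.copy()
    for _ in range(30): s=d/(1+c["k1"]*(s@s))
    R=np.array(c["R"]);t=np.array(c["t"])
    return -R.T@t, R.T@np.array([s[0],s[1],1.])
def onz(c,u,v,z):
    o,d=ray(c,u,v); return o+d*(z-o[2])/d[2]
def proj(c,X):
    p=np.array(c["R"])@np.array(X)+np.array(c["t"]); s=p[:2]/p[2]; s=s*(1+c["k1"]*(s@s))
    return np.array([c["fx"]*s[0]+c["cx"],c["fy"]*s[1]+c["cy"]])
def tri(c1,p1,c2,p2):
    a,d=ray(c1,*p1);b,e=ray(c2,*p2)
    s=np.linalg.lstsq(np.c_[d,-e],b-a,rcond=None)[0]
    P,Q=a+d*s[0],b+e*s[1]; return (P+Q)/2,np.linalg.norm(P-Q)
E
python3 - <<'E'
from h import *
for n in("top","side"):
    c=snap(n,f"pics/{n}0.png"); o,_=ray(c,280,210); print(n,o.round(3),c["fx"],c["k1"])
s=manip.get_obs(); print(s)
E
```

```text
top [ 0.444 -0.036  1.162] 412.56936133795546 -0.0020868141895948934
side [0.399 0.728 0.549] 383.98053980910316 0.008299580576129345
{'clock': 0.1, 'joint_pos': array([-1.21958745,  0.33279373, -0.06473957,  1.46080988,  0.02163739,
        1.3498945 , -0.08850293]), 'joint_velocities': array([-4.84388153e-04, -2.25893270e-03,  1.88820562e-06, -1.85380191e-03,
        6.74414813e-04,  1.04085172e-03,  1.06808157e-03]), 'tau': array([ 1.39261785e-03, -6.26744199e+01,  4.90051950e-02, -3.92429566e+01,
        1.62599963e-02,  6.83051505e-03,  2.11766536e-05]), 'position': array([0.22809647, 0.58152739, 0.20912761]), 'ee_rot': array([ 1.85788183e-01,  9.82589633e-01, -5.99605761e-04, -7.44717030e-05]), 'ft_force': array([-0.91986958,  0.03886616,  1.44252982]), 'torque': array([-0.03854892,  0.02177649,  0.04952321]), 'grasp_force': 0.0, 'grip_width': 0.9987185527513697}
```

View pics/top0.png

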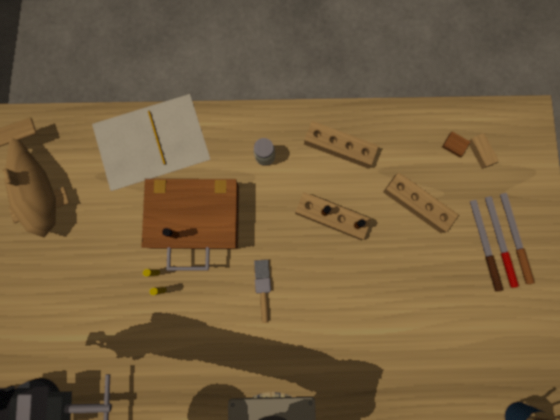

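View pics/side0.png

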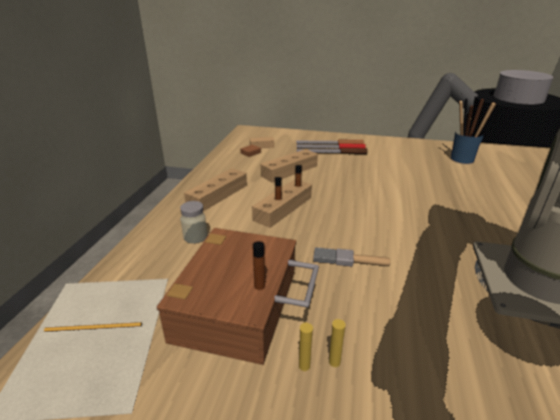

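The top view has up = +x and right = -y. The chest is at (190,213) with the vial cap near (170,232), and the bar is at (188,268). The rack is at (335,215) with empty holes near (309,205) and (342,217). The yellow decoys stand at (150,272) and (155,291). I'll zoom in on both views to measure.

Run:
```python
import cv2
a=cv2.imread('pics/top0.png')[170:305,135:385]; cv2.imwrite('pics/topc.png',cv2.convertScaleAbs(cv2.resize(a,None,fx=3.2,fy=3.2,interpolation=cv2.INTER_CUBIC),alpha=1.6))
b=cv2.imread('pics/side0.png')[155:375,160:400]; cv2.imwrite('pics/sidec.png',cv2.convertScaleAbs(cv2.resize(b,None,fx=2.7,fy=2.7,interpolation=cv2.INTER_CUBIC),alpha=1.4))
```

```text
(no output)
```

View pics/topc.png

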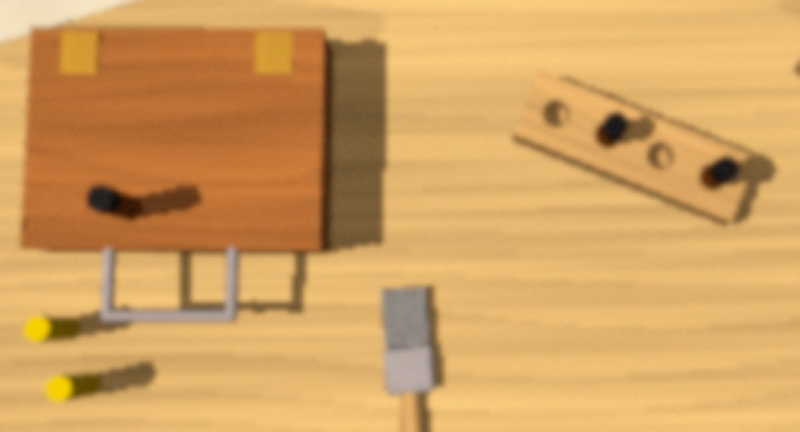

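View pics/sidec.png

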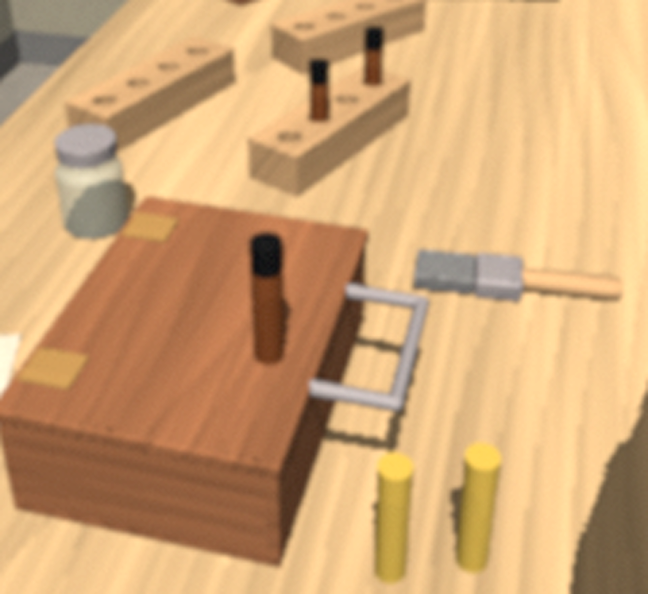

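The crops give these points:
- **Top crop:** vial cap (100,198), hole 3 (558,113), hole 1 (661,155), bar from (107,316) to (233,316), yellow tops (38,328) and (60,388).
- **Side crop:** vial cap (266,241), vial base (268,356), hole 3 (289,136), hole 1 (347,99), and bar ends (420,302) and (397,402).

```bash
cat >> h.py <<'E'
T=lambda x,y:(135+(x+.5)/3.2-.5,170+(y+.5)/3.2-.5)
S=lambda x,y:(160+(x+.5)/2.7-.5,155+(y+.5)/2.7-.5)
E
python3 - <<'E'
from h import *
from scipy.spatial.transform import Rotation as Ro
t=dict(np.load('pics/top0.npz'));s=dict(np.load('pics/side0.npz'))
def p(n,tp,sp,z):
    r=[]
    if tp: r.append(onz(t,*T(*tp),z)[:2].round(4))
    if sp: r.append(onz(s,*S(*sp),z)[:2].round(4))
    if tp and sp: q,e=tri(t,T(*tp),s,S(*sp)); r+= [q.round(4),round(e,4)]
    print(n,*r)
p('cap',(100,198),(266,241),.18)
p('vbot',None,(268,356),.09)
p('h3',(558,113),(289,136),.045); p('h1',(661,155),(347,99),.045)
p('sa cap',(724,170),(374,32),.105); p('sb cap',(616,125),(319,64),.105)
p('barR',(233,316),(420,302),.09);p('barL',(107,316),(397,402),.09)
for n,a,b in(('lidRR',(327,28),(150,200)),('lidFR',(326,249),(366,232)),('lidFL',(22,247),(278,469)),('lidRL',(31,28),(0,413))):
    pass
p('rr',(326,28),(367,232),.09);p('fr',(326,249),None,.09);p('fl',(22,247),(278,467),.09);p('rl',(31,28),None,.09);p('rr?',None,(150,200),.09);p('rl',None,(3,413),.09)
p('y1',(38,328),(395,466),.09);p('y2',(60,388),(482,457),.09)
for k,c in(('t',t),('s',s)): # colour check: yellow & black blobs
    hsv=cv2.cvtColor(c['pixels'],cv2.COLOR_RGB2HSV)
    m=(c['pixels'].max(2)<28).astype(np.uint8)
    n,_,st,ce=cv2.connectedComponentsWithStats(m)
    for i in range(1,n):
        if 12<st[i,4]<400: print(k,st[i],ce[i].round(1))
print(Ro.from_quat(manip.get_obs()['ee_rot']).as_matrix().round(3))
E
```

```text
cap [0.546  0.2385] [0.548  0.2393] [0.5471 0.2388 0.1796] 0.0021
vbot [0.5486 0.2414]
h3 [ 0.6255 -0.1142] [ 0.6277 -0.111 ] [ 0.6271 -0.1142  0.0431] 0.0027
h1 [ 0.5874 -0.2012] [ 0.5887 -0.1983] [ 0.5885 -0.2014  0.0433] 0.0016
sa cap [ 0.5665 -0.2428] [ 0.5693 -0.2379] [ 0.5685 -0.2431  0.1026] 0.0034
sb cap [ 0.605  -0.1568] [ 0.6075 -0.1523] [ 0.6069 -0.1568  0.1026] 0.0032
barR [0.458 0.155] [0.4609 0.1649] [0.46   0.1564 0.0831] 0.0038
barL [0.4601 0.256 ] [0.4605 0.2631] [0.4607 0.2576 0.0846] 0.0011
rr [0.6933 0.0794] [0.5125 0.0914] [0.6011 0.0756 0.0981] 0.176
fr [0.5102 0.0801]
fl [0.5168 0.3257] [0.5181 0.3291] [0.5179 0.3268 0.0874] 0.0018
rl [0.6979 0.3236]
rr? [0.6895 0.0876]
rl [0.691  0.3261]
y1 [0.4516 0.3111] [0.4533 0.3133] [0.4526 0.3117 0.0883] 0.0018
y2 [0.4039 0.2923] [0.4056 0.2953] [0.4047 0.293  0.0877] 0.0018
t [324 207   6   6  27] [326.6 209.5]
t [358 221   7   6  30] [360.7 223.1]
t [164 230   9   6  38] [168.2 232.3]
t [515 403  23  10  95] [526.6 407.5]
s [464 100   5  35  96] [465.4 116.2]
s [296 166   5   7  30] [298.1 169.1]
s [276 178   4   8  29] [277.5 181.1]
s [254 243   9  14 120] [258.  249.4]
[[-0.931  0.365 -0.   ]
 [ 0.365  0.931 -0.001]
 [-0.    -0.001 -1.   ]]
```

Vial at about (0.547, 0.239), hole 3 at about (0.6265, -0.1135), rack +y direction about (0.403, 0.915), bar middle at about (0.460, 0.207). I'll turn the tool so it closes across the rack's row, then go over the vial.

>>> {"method": "move_arm", "body": {"motion": [[[0, 0, 0], [0, 0, 0.187], 1], [[0, 0, 0], [0, 0, 0.187], 1], [[0, 0, 0], [0, 0, 0.187], 1], [[0, 0, 0], [0, 0, 0.187], 1], [[0, 0, 0], [0, 0, 0.187], 1], [[0, 0, 0], [0, 0, 0.187], 1], [[0, 0, 0], [0, 0, 0.187], 1], [[0, 0, 0], [0, 0, 0.187], 1], [[0, 0, 0], [0, 0, 0.187], 1], [[0, 0, 0], [0, 0, 0.187], 1], [[0, 0, 0], [0, 0, 0.187], 1], [[0, 0, 0], [0, 0, 0], 1]], "newtons": 30}}

```text
clock: 1.3
position: [0.2281, 0.5817, 0.2094]
ee_rot: [0.839, 0.544, -0.0, 0.0]
ft_force: [-0.1, 0.2, -0.2]
grip_width: 1.004
grasp_force: 0.0
```

>>> {"method": "move_arm", "body": {"motion": [[[-0.0246, 0.0573, 0], [0, 0, 0], 1], [[-0.0246, 0.0573, 0], [0, 0, 0], 1], [[-0.0246, 0.0573, 0], [0, 0, 0], 1], [[-0.0246, 0.0573, 0], [0, 0, 0], 1], [[-0.0246, 0.0573, 0], [0, 0, 0], 1], [[-0.0246, 0.0573, 0], [0, 0, 0], 1], [[-0.0246, 0.0573, 0], [0, 0, 0], 1], [[-0.0246, 0.0573, 0], [0, 0, 0], 1], [[-0.0246, 0.0573, 0], [0, 0, 0], 1], [[-0.0246, 0.0573, 0], [0, 0, 0], 1], [[0, 0, 0], [0, 0, 0], 1], [[0, 0, 0], [0, 0, 0], 1]]}}

```text
clock: 2.5
position: [0.5464, 0.2373, 0.2095]
ee_rot: [0.838, 0.545, -0.0, 0.0]
ft_force: [-1.5, 0.7, -0.4]
grip_width: 1.001
grasp_force: 0.0
```

```bash
cat >> h.py <<'E'
from scipy.spatial.transform import Rotation as Ro
def to(x,y,z):
    s=manip.get_obs(); R=Ro.from_quat(s['ee_rot']).as_matrix(); print(s['clock'],s['position'].round(4),s['joint_pos'].round(2),'F',s['ft_force'].round(1),'w',round(s['grip_width'],3),'g',round(s['grasp_force'],1))
    print(R.round(4)); d=R.T@(np.array([x,y,z])-s['position']); print('tool shift mm',(d*1e3).round(1),'units',(d/.75).round(4))
E
python3 -c "
from h import *
to(.547,.239,.141)"
```

```text
2.5 [0.5464 0.2373 0.2095] [-0.84  0.28  0.43  1.56 -0.12  1.33 -0.81] F [-1.5  0.7 -0.4] w 1.001 g 0.0
[[ 4.052e-01  9.142e-01 -4.000e-04]
 [ 9.142e-01 -4.052e-01 -5.000e-04]
 [-6.000e-04 -2.000e-04 -1.000e+00]]
tool shift mm [ 1.8 -0.1 68.5] units [ 0.0024 -0.0002  0.0913]
```

>>> {"method": "move_arm", "body": {"motion": [[[0.0024, 0, 0.0228], [0, 0, 0], 1], [[0, 0, 0.0228], [0, 0, 0], 1], [[0, 0, 0.0228], [0, 0, 0], 1], [[0, 0, 0.0228], [0, 0, 0], 1], [[0, 0, 0], [0, 0, 0], 1], [[0, 0, 0], [0, 0, 0], -1], [[0, 0, 0], [0, 0, 0], -1], [[0, 0, 0], [0, 0, 0], -1], [[0, 0, 0], [0, 0, 0], -1], [[0, 0, 0], [0, 0, 0], -1], [[0, 0, 0], [0, 0, 0], -1], [[0, 0, 0], [0, 0, 0], -1]], "newtons": 30}}

```text
clock: 3.7
position: [0.5468, 0.2404, 0.1417]
ee_rot: [0.839, 0.545, 0.0, -0.0]
ft_force: [0.2, 0.0, 1.6]
grip_width: 0.218
grasp_force: 29.5
```

```bash
python3 -c "
from h import *
to(.6265,-.1135,.21)"
```

```text
3.7 [0.5468 0.2404 0.1417] [-0.83  0.33  0.42  1.65 -0.14  1.19 -0.8 ] F [0.2 0.  1.6] w 0.218 g 29.5
[[ 4.064e-01  9.137e-01  4.000e-04]
 [ 9.137e-01 -4.064e-01  4.000e-04]
 [ 5.000e-04  2.000e-04 -1.000e+00]]
tool shift mm [-290.9  216.7  -68.4] units [-0.3879  0.2889 -0.0912]
```

>>> {"method": "move_arm", "body": {"motion": [[[0, 0, -0.02], [0, 0, 0], -1], [[0, 0, -0.02], [0, 0, 0], -1], [[0, 0, -0.02], [0, 0, 0], -1], [[0, 0, -0.02], [0, 0, 0], -1], [[0, 0, 0], [0, 0, 0], -1]]}}

```text
clock: 4.2
position: [0.5479, 0.2407, 0.2045]
ee_rot: [0.839, 0.545, 0.002, 0.0]
ft_force: [0.5, 0.1, -0.3]
grip_width: 0.216
grasp_force: 29.4
```

>>> {"method": "move_arm", "body": {"motion": [[[-0.0431, 0.0321, 0], [0, 0, 0], -1], [[-0.0431, 0.0321, 0], [0, 0, 0], -1], [[-0.0431, 0.0321, 0], [0, 0, 0], -1], [[-0.0431, 0.0321, 0], [0, 0, 0], -1], [[-0.0431, 0.0321, 0], [0, 0, 0], -1], [[-0.0431, 0.0321, 0], [0, 0, 0], -1], [[-0.0431, 0.0321, 0], [0, 0, 0], -1], [[-0.0431, 0.0321, 0], [0, 0, 0], -1], [[-0.0431, 0.0321, 0], [0, 0, 0], -1], [[0, 0, 0], [0, 0, 0], -1], [[0, 0, 0.04], [0, 0, 0], -1], [[0, 0, 0], [0, 0, 0], -1]]}}

```text
clock: 5.4
position: [0.6243, -0.1129, 0.1677]
ee_rot: [0.839, 0.545, -0.002, -0.002]
ft_force: [-0.7, 0.8, -0.8]
grip_width: 0.221
grasp_force: 29.5
```

Run:
```python
from h import *
to(.6265,-.1135,.126)
s=snap('side','pics/side1.png')
a=s['pixels'][110:240,220:360,::-1]; cv2.imwrite('pics/side1c.png',cv2.convertScaleAbs(cv2.resize(a,None,fx=4.5,fy=4.5,interpolation=cv2.INTER_CUBIC),alpha=1.6))
```

```text
5.4 [ 0.6243 -0.1129  0.1677] [-0.34  0.42  0.59  1.51 -0.24  1.29 -0.14] F [-0.7  0.8 -0.8] w 0.221 g 29.5
[[ 4.065e-01  9.136e-01 -5.900e-03]
 [ 9.137e-01 -4.065e-01  7.000e-04]
 [-1.700e-03 -5.700e-03 -1.000e+00]]
tool shift mm [ 0.4  2.5 41.7] units [0.0006 0.0033 0.0556]
```

View pics/side1c.png

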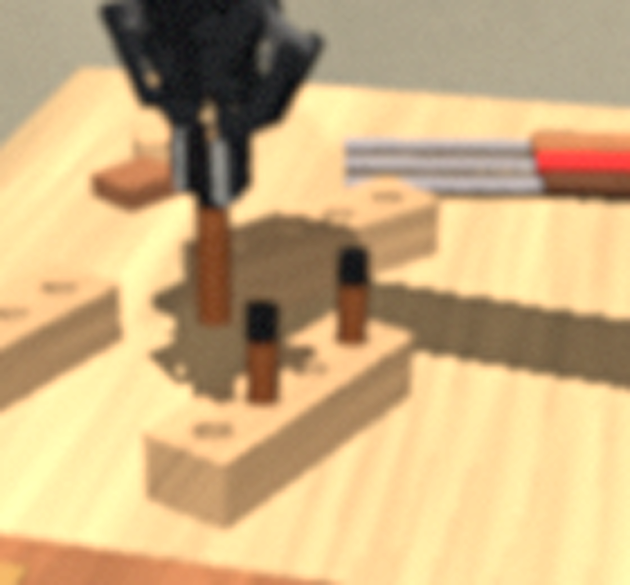

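The held vial's bottom centre is at crop (215,320), standing plumb over hole 3 at crop (212,430). Next I compare the two by ray.

Run:
```python
from h import *
s=dict(np.load('pics/side1.npz'))
C=lambda x,y:(220+(x+.5)/4.5-.5,110+(y+.5)/4.5-.5)
g=s['pixels'].astype(int)
b=onz(s,*C(215,321),.1665-.051); h=onz(s,*C(212,430),.045); print(b,h,h-b)
to(.6264,-.1118,.112)
```

```text
[ 0.62484665 -0.11132565  0.1155    ] [ 0.62752784 -0.11046762  0.045     ] [ 0.0026812   0.00085802 -0.0705    ]
5.45 [ 0.6251 -0.1128  0.1697] [-0.34  0.42  0.59  1.51 -0.24  1.29 -0.14] F [ 0.1  0.1 -0.3] w 0.22 g 29.5
[[ 4.061e-01  9.138e-01 -4.000e-03]
 [ 9.138e-01 -4.061e-01  6.000e-04]
 [-1.100e-03 -3.900e-03 -1.000e+00]]
tool shift mm [ 1.6  1.  57.7] units [0.0021 0.0014 0.0769]
```

>>> {"method": "move_arm", "body": {"motion": [[[0.002, 0.002, 0.02], [0, 0, 0], -1], [[0, 0, 0.02], [0, 0, 0], -1], [[0, 0, 0.02], [0, 0, 0], -1], [[0, 0, 0.02], [0, 0, 0], -1], [[0, 0, 0], [0, 0, 0], -1], [[0, 0, 0.008], [0, 0, 0], -1], [[0, 0, 0.008], [0, 0, 0], -1], [[0, 0, 0.004], [0, 0, 0], -1], [[0, 0, 0], [0, 0, 0], -1]]}}

```text
clock: 6.35
position: [0.6286, -0.1129, 0.0968]
ee_rot: [0.839, 0.545, 0.0, 0.0]
ft_force: [-1.1, -0.6, 1.9]
grip_width: 0.216
grasp_force: 29.7
```

```bash
python3 -c "
from h import *
to(.6264,-.1118,.067)"
```

```text
6.35 [ 0.6286 -0.1129  0.0968] [-0.32  0.49  0.57  1.58 -0.28  1.15 -0.11] F [-1.1 -0.6  1.9] w 0.216 g 29.7
[[ 4.064e-01  9.137e-01  8.000e-04]
 [ 9.137e-01 -4.064e-01  2.000e-04]
 [ 5.000e-04  6.000e-04 -1.000e+00]]
tool shift mm [ 0.  -2.5 29.8] units [ 0.0001 -0.0033  0.0397]
```

>>> {"method": "move_arm", "body": {"motion": [[[0, 0, 0.004], [0, 0, 0], -1], [[0, 0, 0.004], [0, 0, 0], -1], [[0, 0, 0], [0, 0, 0], -1]]}}

```text
clock: 6.65
position: [0.6294, -0.1129, 0.0922]
ee_rot: [0.839, 0.545, 0.001, 0.001]
ft_force: [-1.0, -0.4, -1.3]
grip_width: 0.219
grasp_force: 30.7
```

>>> {"method": "move_arm", "body": {"motion": [[[0, 0, 0.004], [0, 0, 0], -1], [[0, 0, 0.004], [0, 0, 0], -1], [[0, 0, 0], [0, 0, 0], -1]]}}

```text
clock: 6.95
position: [0.6277, -0.1127, 0.0833]
ee_rot: [0.839, 0.545, -0.001, -0.0]
ft_force: [-0.4, 0.2, -0.6]
grip_width: 0.217
grasp_force: 30.6
```

>>> {"method": "move_arm", "body": {"motion": [[[0, 0, 0.004], [0, 0, 0], -1], [[0, 0, 0.004], [0, 0, 0], -1], [[0, 0, 0.004], [0, 0, 0], -1], [[0, 0, 0.004], [0, 0, 0], -1], [[0, 0, 0], [0, 0, 0], -1]]}}

```text
clock: 7.45
position: [0.628, -0.1128, 0.0718]
ee_rot: [0.839, 0.545, -0.0, -0.0]
ft_force: [0.0, -0.5, -0.6]
grip_width: 0.217
grasp_force: 30.6
```

>>> {"method": "move_arm", "body": {"motion": [[[0, 0, 0.003], [0, 0, 0], -1], [[0, 0, 0.003], [0, 0, 0], -1], [[0, 0, 0], [0, 0, 0], -1]]}}

```text
clock: 7.75
position: [0.6281, -0.1128, 0.0675]
ee_rot: [0.839, 0.545, -0.0, -0.0]
ft_force: [0.5, 0.1, -0.2]
grip_width: 0.219
grasp_force: 30.6
```

Run:
```python
from h import *
s=snap('side','pics/side2.png')
a=s['pixels'][110:240,220:360,::-1]; cv2.imwrite('pics/side2c.png',cv2.convertScaleAbs(cv2.resize(a,None,fx=4.5,fy=4.5,interpolation=cv2.INTER_CUBIC),alpha=1.6))
to(.628,-.1128,.065)
```

```text
7.8 [ 0.6282 -0.1128  0.0677] [-0.31  0.52  0.56  1.61 -0.3   1.1  -0.1 ] F [-0.3 -1.3 -0. ] w 0.217 g 30.6
[[ 4.064e-01  9.137e-01 -2.000e-04]
 [ 9.137e-01 -4.064e-01  1.000e-04]
 [-0.000e+00 -2.000e-04 -1.000e+00]]
tool shift mm [-0.1 -0.2  2.7] units [-0.0001 -0.0003  0.0037]
```

View pics/side2c.png

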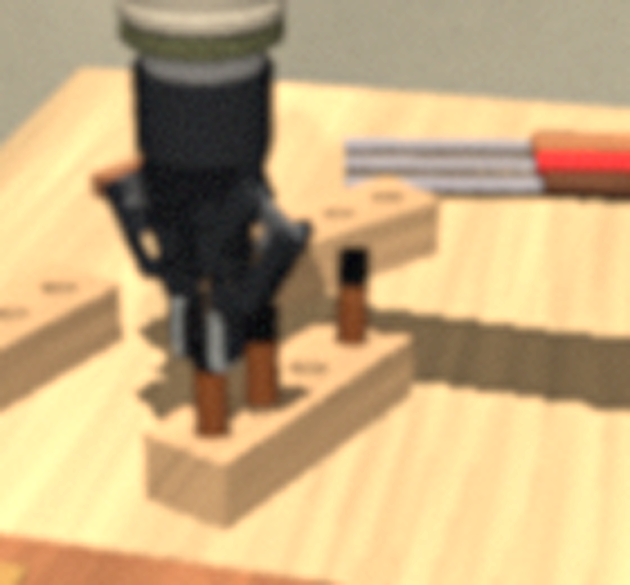

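The vial has entered hole 3 (crop (212,433)), and the stock vials haven't moved. I'll lower it to contact, then release.

>>> {"method": "move_arm", "body": {"motion": [[[0, 0, 0.002], [0, 0, 0], -1], [[0, 0, 0.0015], [0, 0, 0], -1], [[0, 0, 0], [0, 0, 0], -1]]}}

```text
clock: 8.1
position: [0.629, -0.1128, 0.0668]
ee_rot: [0.839, 0.545, 0.001, 0.0]
ft_force: [-4.0, 1.9, 11.3]
grip_width: 0.217
grasp_force: 32.4
```

>>> {"method": "move_arm", "body": {"motion": [[[0, 0, 0], [0, 0, 0], 0.2], [[0, 0, 0], [0, 0, 0], 0.2], [[0, 0, 0], [0, 0, 0], 0.2], [[0, 0, 0], [0, 0, 0], 0.2], [[0, 0, 0], [0, 0, 0], 0.2], [[0, 0, -0.02], [0, 0, 0], 0.2], [[0, 0, -0.04], [0, 0, 0], 0.2], [[0, 0, -0.05], [0, 0, 0], 0.2], [[0, 0, -0.06], [0, 0, 0], 0.2], [[0, 0, -0.06], [0, 0, 0], 0.2], [[0, 0, 0], [0, 0, 0], 0.2]]}}

```text
clock: 9.2
position: [0.6309, -0.1141, 0.2459]
ee_rot: [0.839, 0.544, 0.004, 0.003]
ft_force: [0.5, -0.1, -0.2]
grip_width: 0.602
grasp_force: 0.0
```

Run:
```python
from h import *
s=snap('side','pics/side3.png')
a=s['pixels'][130:350,220:400,::-1]; cv2.imwrite('pics/side3c.png',cv2.convertScaleAbs(cv2.resize(a,None,fx=2.7,fy=2.7,interpolation=cv2.INTER_CUBIC),alpha=1.6))
to(.46,.207,.22)
```

```text
9.25 [ 0.6298 -0.1136  0.2423] [-0.34  0.38  0.61  1.4  -0.22  1.42 -0.15] F [-0.1  0.3 -0.2] w 0.6 g 0.0
[[ 4.068e-01  9.135e-01  6.800e-03]
 [ 9.135e-01 -4.068e-01 -3.000e-04]
 [ 2.500e-03  6.400e-03 -1.000e+00]]
tool shift mm [ 223.7 -285.7   21.1] units [ 0.2983 -0.3809  0.0281]
```

View pics/side3c.png

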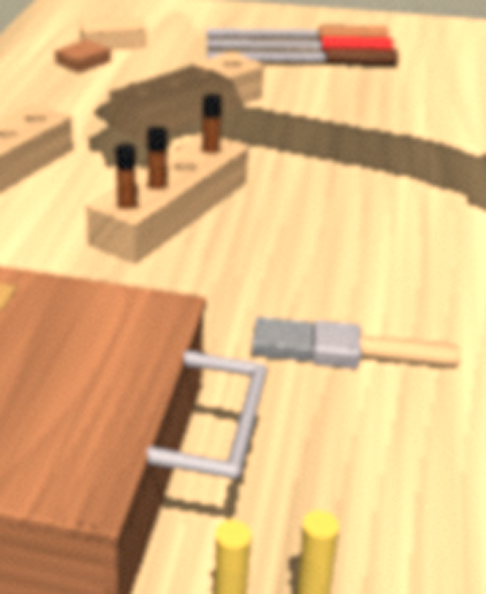

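The vial stands seated in hole 3 at crop (126,178), level with the stock vials, and nothing else has moved. Now I go to the bar.

>>> {"method": "move_arm", "body": {"motion": [[[0.0331, -0.0423, 0], [0, 0, 0], 0], [[0.0331, -0.0423, 0], [0, 0, 0], 0], [[0.0331, -0.0423, 0], [0, 0, 0], 0], [[0.0331, -0.0423, 0], [0, 0, 0], 0], [[0.0331, -0.0423, 0], [0, 0, 0], 0], [[0.0331, -0.0423, 0], [0, 0, 0], 0], [[0.0331, -0.0423, 0], [0, 0, 0], 0], [[0.0331, -0.0423, 0], [0, 0, 0], 0], [[0.0331, -0.0423, 0], [0, 0, 0], 0], [[0, 0, 0], [0, 0, -0.168], 0], [[0, 0, 0], [0, 0, -0.168], 0], [[0, 0, 0], [0, 0, -0.168], 0]]}}

```text
clock: 10.45
position: [0.4576, 0.2073, 0.2373]
ee_rot: [0.713, 0.701, -0.001, -0.0]
ft_force: [1.0, -0.2, 0.3]
grip_width: 0.501
grasp_force: 0.0
```

>>> {"method": "move_arm", "body": {"motion": [[[0, 0, 0], [0, 0, 0], 0], [[0, 0, 0], [0, 0, 0], 0]]}}

```text
clock: 10.65
position: [0.458, 0.2071, 0.2375]
ee_rot: [0.717, 0.698, -0.0, -0.0]
ft_force: [0.4, 0.5, -0.4]
grip_width: 0.497
grasp_force: 0.0
```

Run:
```python
from h import *
to(.46,.207,.066)
```

```text
10.65 [0.458  0.2071 0.2375] [-0.86  0.04  0.36  1.75 -0.01  1.36 -0.53] F [ 0.4  0.5 -0.4] w 0.497 g 0.0
[[ 2.690e-02  9.996e-01 -5.000e-04]
 [ 9.996e-01 -2.690e-02 -3.000e-04]
 [-3.000e-04 -5.000e-04 -1.000e+00]]
tool shift mm [  0.    2.1 171.5] units [0.     0.0028 0.2286]
```

>>> {"method": "move_arm", "body": {"motion": [[[0, 0.0028, 0.04], [0, 0, 0], 0], [[0, 0, 0.04], [0, 0, 0], 0], [[0, 0, 0.04], [0, 0, 0], 0], [[0, 0, 0.03], [0, 0, 0], 0], [[0, 0, 0.03], [0, 0, 0], 0], [[0, 0, 0.02], [0, 0, 0], 0], [[0, 0, 0.015], [0, 0, 0], 0], [[0, 0, 0.0135], [0, 0, 0], 0], [[0, 0, 0], [0, 0, 0], 0]]}}

```text
clock: 11.55
position: [0.4597, 0.207, 0.0654]
ee_rot: [0.715, 0.699, -0.001, -0.0]
ft_force: [0.2, -0.0, 0.6]
grip_width: 0.494
grasp_force: 0.0
```

>>> {"method": "move_arm", "body": {"motion": [[[0, 0, 0], [0, 0, 0], -1], [[0, 0, 0], [0, 0, 0], -1], [[0, 0, 0], [0, 0, 0], -1], [[0, 0, 0], [0, 0, 0], -1], [[0, 0, 0], [0, 0, 0], -1], [[0, 0, 0], [0, 0, 0], -1], [[0, 0, 0], [0, 0, 0], -1], [[0, 0, 0], [0, 0, 0], -1]], "newtons": 50}}

```text
clock: 12.35
position: [0.4606, 0.2075, 0.0666]
ee_rot: [0.715, 0.699, 0.0, -0.0]
ft_force: [-1.0, 1.2, 4.8]
grip_width: -0.001
grasp_force: 2.0
```

Run:
```python
from h import *
to(.46,.207,.066)
# lift arc of bar: relative to closed, in tool y (fwd) and up; per step units
r=np.hypot(.235,.005);a0=np.arctan2(.005,.235)
th=np.radians(np.linspace(0,60,17)); P=np.c_[-r*np.cos(a0+th),r*np.sin(a0+th)]
print((np.diff(P,axis=0)/.75).round(4), P[-1]-P[0])
```

```text
12.35 [0.4606 0.2075 0.0666] [-0.84  0.21  0.36  1.96 -0.09  0.99 -0.46] F [-1.   1.2  4.8] w -0.001 g 2.0
[[ 2.260e-02  9.997e-01  5.000e-04]
 [ 9.997e-01 -2.260e-02  5.000e-04]
 [ 5.000e-04  5.000e-04 -1.000e+00]]
tool shift mm [-0.6 -0.5  0.6] units [-0.0007 -0.0007  0.0008]
[[0.0011 0.0205]
 [0.0024 0.0204]
 [0.0038 0.0202]
 [0.0051 0.0199]
 [0.0064 0.0195]
 [0.0076 0.019 ]
 [0.0089 0.0185]
 [0.0101 0.0179]
 [0.0112 0.0172]
 [0.0123 0.0164]
 [0.0133 0.0156]
 [0.0143 0.0147]
 [0.0153 0.0137]
 [0.0161 0.0127]
 [0.0169 0.0116]
 [0.0176 0.0105]] [0.12183013 0.20101597]
```

The fingers shut fully, so the bar isn't between the pads. I'll take a look.

Run:
```python
from h import *
s=snap('side','pics/side4.png'); t=snap('top','pics/top4.png')
a=s['pixels'][200:330,250:360,::-1]; b=t['pixels'][215:305,140:250,::-1]
f=lambda i,k:cv2.convertScaleAbs(cv2.resize(i,(390,int(390*i.shape[0]/i.shape[1])),interpolation=cv2.INTER_CUBIC),alpha=k)
a,b=f(a,1.6),f(b,1.8); o=np.zeros((max(len(a),len(b)),780,3),np.uint8); o[:len(a),:390]=a;o[:len(b),390:]=b
cv2.imwrite('pics/c4.png',o); print(o.shape)
```

```text
(460, 780, 3)
```

View pics/c4.png

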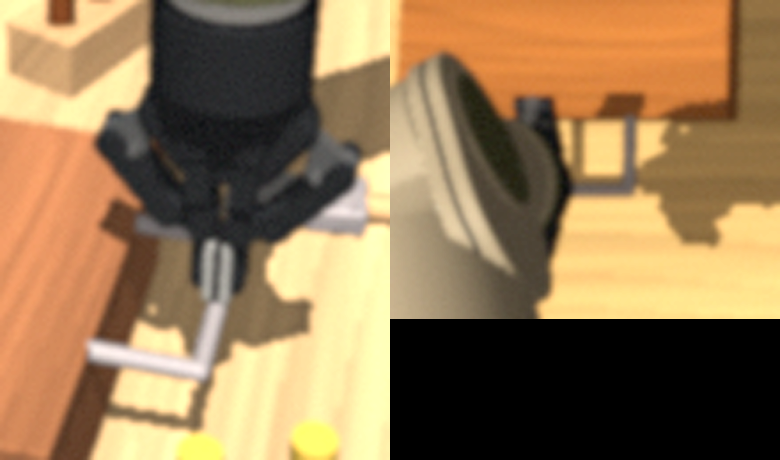

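The shut fingertips are at side crop (217,298), right where the bar passes. I'll compare that with projections.

Run:
```python
from h import *
s=dict(np.load('pics/side4.npz')); k=390/110
c=lambda X:((proj(s,X)-[250,200]+.5)*k-.5).round(0)
print('tcp',c([.4604,.2075,.0664]),'bar mid',c([.46,.207,.085]),'barL',c([.46,.2576,.085]),'barR',c([.46,.156,.085]))
U=lambda x,y:(250+(x+.5)/k-.5,200+(y+.5)/k-.5)
s0=dict(np.load('pics/side0.npz'))
for z in(.085,.1,.115): print(z,onz(s,*U(205,368),z), onz(s,*U(217,298),z))
print('before', onz(s0,*S(397,402),.085))
```

```text
tcp [219. 326.] bar mid [222. 297.] barL [205. 368.] barR [236. 234.]
0.085 [0.46005162 0.25746322 0.085     ] [0.46217953 0.20798635 0.085     ]
0.1 [0.45809298 0.27267927 0.1       ] [0.4601521  0.22480175 0.1       ]
0.115 [0.45613434 0.28789532 0.115     ] [0.45812467 0.24161716 0.115     ]
before [0.46120262 0.25805999 0.085     ]
```

The bar hasn't moved, but the tips sit on top of it, about 20 mm higher than the reported TCP suggests. I'll reopen, go 22 mm deeper (safe on either reading) and close again.

>>> {"method": "move_arm", "body": {"motion": [[[0, 0, -0.01], [0, 0, 0], 0], [[0, 0, 0], [0, 0, 0], 0], [[0, 0, 0], [0, 0, 0], 0], [[0, 0, 0], [0, 0, 0], 0], [[0, 0, 0], [0, 0, 0], 0], [[0, 0, 0.01], [0, 0, 0], 0], [[0, 0, 0.01], [0, 0, 0], 0], [[0, 0, 0.01], [0, 0, 0], 0], [[0, 0, 0.01], [0, 0, 0], 0], [[0, 0, 0], [0, 0, 0], 0]]}}

```text
clock: 13.45
position: [0.4595, 0.2068, 0.0425]
ee_rot: [0.715, 0.699, -0.001, -0.0]
ft_force: [-1.1, 0.1, -0.3]
grip_width: 0.5
grasp_force: 0.0
```

>>> {"method": "move_arm", "body": {"motion": [[[0, 0, 0], [0, 0, 0], -1], [[0, 0, 0], [0, 0, 0], -1], [[0, 0, 0], [0, 0, 0], -1], [[0, 0, 0], [0, 0, 0], -1], [[0, 0, 0], [0, 0, 0], -1], [[0, 0, 0], [0, 0, 0], -1]], "newtons": 50}}

```text
clock: 14.05
position: [0.4604, 0.2074, 0.044]
ee_rot: [0.715, 0.699, 0.0, -0.0]
ft_force: [-1.6, 0.0, 1.7]
grip_width: 0.094
grasp_force: 48.7
```

The bar is gripped. Now I raise it along the arc.

>>> {"method": "move_arm", "body": {"motion": [[[0, 0.0011, -0.0205], [0, 0, 0], -1], [[0, 0.0024, -0.0204], [0, 0, 0], -1], [[0, 0.0038, -0.0202], [0, 0, 0], -1], [[0, 0.0051, -0.0199], [0, 0, 0], -1], [[0, 0.0064, -0.0195], [0, 0, 0], -1], [[0, 0, 0], [0, 0, 0], -1], [[0, 0, 0], [0, 0, 0], -1]], "newtons": 60}}

```text
clock: 14.75
position: [0.4732, 0.2071, 0.1188]
ee_rot: [0.715, 0.699, -0.001, -0.001]
ft_force: [-5.0, 2.1, -2.4]
grip_width: 0.094
grasp_force: 58.8
```

>>> {"method": "move_arm", "body": {"motion": [[[0, 0.0076, -0.019], [0, 0, 0], -1], [[0, 0.0089, -0.0185], [0, 0, 0], -1], [[0, 0.0101, -0.0179], [0, 0, 0], -1], [[0, 0.0112, -0.0172], [0, 0, 0], -1], [[0, 0.0123, -0.0164], [0, 0, 0], -1], [[0, 0, 0], [0, 0, 0], -1], [[0, 0, 0], [0, 0, 0], -1]]}}

```text
clock: 15.45
position: [0.5086, 0.2064, 0.186]
ee_rot: [0.715, 0.699, -0.003, -0.002]
ft_force: [-21.7, -1.8, 11.7]
grip_width: 0.087
grasp_force: 59.4
```

Force is building to about 25 N radially. I'll look before going on.

Run:
```python
from h import *
s=snap('side','pics/side5.png')
a=s['pixels'][120:350,150:380,::-1]; cv2.imwrite('pics/c5.png',cv2.convertScaleAbs(cv2.resize(a,(590,590),interpolation=cv2.INTER_CUBIC),alpha=1.6))
to(.58,.207,.245); print(manip.get_obs()['torque'])
```

```text
15.5 [0.5085 0.2064 0.1858] [-0.81  0.18  0.39  1.71 -0.08  1.27 -0.42] F [-20.8  -2.7  11.5] w 0.092 g 59.4
[[ 2.150e-02  9.997e-01 -7.500e-03]
 [ 9.998e-01 -2.150e-02 -6.000e-04]
 [-7.000e-04 -7.500e-03 -1.000e+00]]
tool shift mm [  2.1  71.1 -59.7] units [ 0.0029  0.0947 -0.0797]
[-0.5477323   4.4498891   0.03952881]
```

View pics/c5.png

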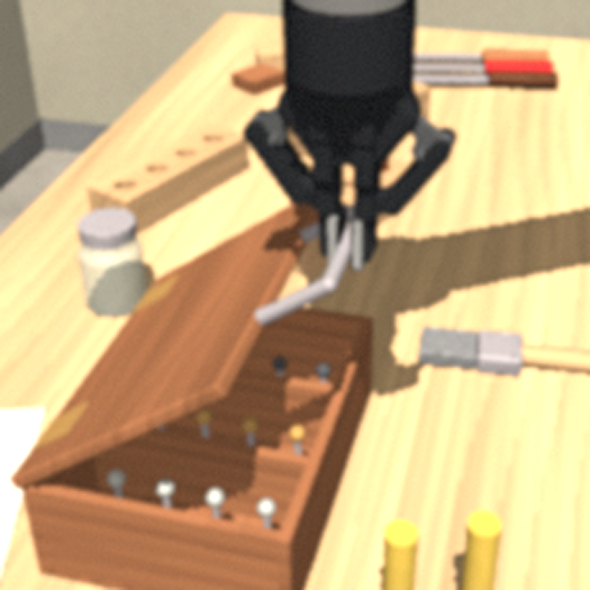

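The bar is firmly between the pads with nothing jammed: bar at crop (348,225), tips at (345,262), lid open about 37°. I'll ease outward along the radius to relieve the force.

>>> {"method": "move_arm", "body": {"motion": [[[0, -0.0035, -0.0028], [0, 0, 0], -1], [[0, 0, 0], [0, 0, 0], -1], [[0, 0, 0], [0, 0, 0], -1]], "newtons": 40}}

```text
clock: 15.8
position: [0.5097, 0.2063, 0.1875]
ee_rot: [0.715, 0.699, 0.0, 0.0]
ft_force: [5.2, 3.1, -7.6]
grip_width: 0.092
grasp_force: 57.2
```

```bash
python3 -c "
from h import *
to(.58,.207,.245); print(manip.get_obs()['torque'])"
```

```text
15.8 [0.5097 0.2063 0.1875] [-0.81  0.18  0.39  1.71 -0.07  1.26 -0.43] F [ 5.2  3.1 -7.6] w 0.092 g 57.2
[[ 2.270e-02  9.997e-01  8.000e-04]
 [ 9.997e-01 -2.270e-02  1.000e-04]
 [ 1.000e-04  8.000e-04 -1.000e+00]]
tool shift mm [  2.3  70.3 -57.4] units [ 0.003   0.0937 -0.0766]
[ 0.531444   -0.8006853   0.01159416]
```

>>> {"method": "move_arm", "body": {"motion": [[[0, 0.0128, -0.0157], [0, 0, 0], -1], [[0, 0.0138, -0.0148], [0, 0, 0], -1], [[0, 0.0148, -0.0138], [0, 0, 0], -1], [[0, 0, 0], [0, 0, 0], -1], [[0, 0, 0], [0, 0, 0], -1]]}}

```text
clock: 16.3
position: [0.5402, 0.2056, 0.2208]
ee_rot: [0.715, 0.699, -0.0, -0.0]
ft_force: [0.4, 2.1, -4.4]
grip_width: 0.091
grasp_force: 56.1
```

>>> {"method": "move_arm", "body": {"motion": [[[0, 0.0156, -0.0129], [0, 0, 0], -1], [[0, 0.0164, -0.0119], [0, 0, 0], -1], [[0, 0.0155, -0.0098], [0, 0, 0], -1], [[0, 0, 0], [0, 0, 0], -1], [[0, 0, 0], [0, 0, 0], -1], [[0, 0, 0], [0, 0, 0], -1]]}}

```text
clock: 16.9
position: [0.5752, 0.2048, 0.2472]
ee_rot: [0.715, 0.699, -0.0, -0.0]
ft_force: [-5.0, 0.9, 2.1]
grip_width: 0.092
grasp_force: 55.6
```

Run:
```python
from h import *
to(.58,.207,.245)
s=snap('side','pics/side6.png'); t=snap('top','pics/top6.png')
a=s['pixels'][100:350,150:400,::-1]; cv2.imwrite('pics/c6.png',cv2.convertScaleAbs(cv2.resize(a,(590,590),interpolation=cv2.INTER_CUBIC),alpha=1.6))
f=lambda X:((proj(s,X)-[150,100]+.5)*2.36-.5).round(0)
for th in(50,55,60,65,70):
    q=np.radians(th); p=lambda r,h,y:[.695-r*np.cos(q)+h*np.sin(q)+.024*(y-.2),y,.08+r*np.sin(q)+h*np.cos(q)]
    print(th,'barL',f(p(.235,.005,.2576)),'cornerFL',f(p(.182,.01,.3268)))
```

```text
16.9 [0.5752 0.2048 0.2472] [-0.75  0.29  0.42  1.47 -0.12  1.41 -0.35] F [-5.   0.9  2.1] w 0.092 g 55.6
[[ 2.230e-02  9.998e-01 -6.000e-04]
 [ 9.998e-01 -2.230e-02  3.000e-04]
 [ 3.000e-04 -7.000e-04 -1.000e+00]]
tool shift mm [2.3 4.8 2.1] units [0.003  0.0063 0.0029]
50 barL [243. 249.] cornerFL [148. 353.]
55 barL [217. 229.] cornerFL [125. 338.]
60 barL [189. 211.] cornerFL [102. 324.]
65 barL [160. 195.] cornerFL [ 78. 311.]
70 barL [130. 181.] cornerFL [ 53. 301.]
```

View pics/c6.png

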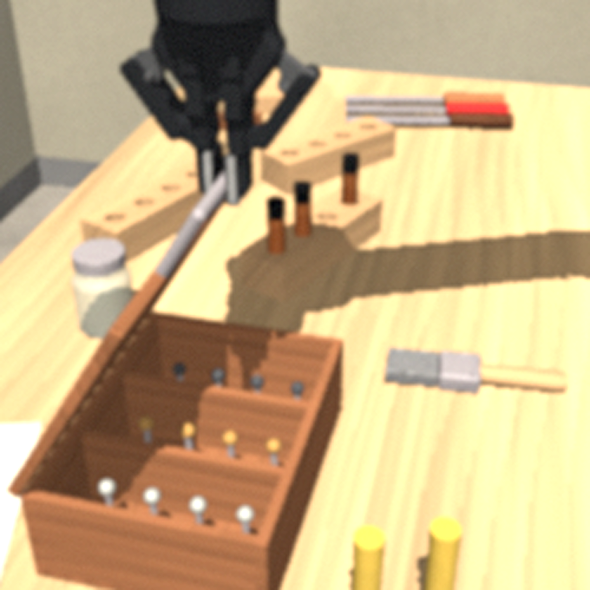

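The lid is at about 59° (bar end at crop (203,213), between the 55° and 60° projections; the arm's own position gives 58–61°). The vial and stock vials stand in the rack, and the jar and brush are untouched. I'll settle briefly, then hand in.

>>> {"method": "move_arm", "body": {"motion": [[[0, 0, 0], [0, 0, 0], -1], [[0, 0, 0], [0, 0, 0], -1], [[0, 0, 0], [0, 0, 0], -1], [[0, 0, 0], [0, 0, 0], -1]]}}

```text
clock: 17.4
position: [0.5758, 0.2049, 0.2474]
ee_rot: [0.715, 0.699, 0.0, -0.0]
ft_force: [-5.2, 1.0, 4.3]
grip_width: 0.093
grasp_force: 55.7
```

```bash
python3 -c "
from h import *
print(order.hand_in())"
```

```text
the job is handed in; nothing more can be done
None
```

Handed in at about 17.5 s (no verdict was returned): the vial is seated and released in rack hole 3, and the gripper is still holding the lid by its bar at about 60° (58–61° by my measurements).

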